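# Nudge the slingshot kicker arm home in the corner stop

## Task

Push the nickel kicker arm along the zinc top with the fingertips until its long side lies flush along the long birch fence and its round hub end is up against the short end stop, then take the hand away. Push gently and keep the arm flat on the zinc the whole time: do not pinch it or lift it. Leave the bumper cap, the bobbin and the star post where they stand.

Things in the scene. Friction and masses are not known exactly. Their poses are not given: they have to be found in the camera images.
- kicker: Nickel-plated kicker arm flat on the zinc, about 220 g, slides at 1-5 N. Bar 110 mm long (y, -55 to +55), 24 wide (x), 12 thick. The -y end is a round hub: half circle 24 mm across, 20 high, tip at y = -55. The +y end is square with an upright tab 29 mm high, 18 wide, at y 45 to 53. Origin: centre of underside, z up. Starts 7-12 cm off the fence, within 25 deg of it, hub towards the end stop.
- hub (a point): Centre of the top of the kicker arm's round hub, 20 mm above the zinc when it lies flat, 43 mm from the arm's origin along its -y axis.
- stop: Fixed birch L-shaped stop, 16 mm high. Origin: inside corner, on the zinc; z up. Long fence: inside face at x = 0, runs along +y for 220 mm, 22 thick towards +x (away from robot). Short end stop: inside face at y = 0, runs along -x (to the robot) for 80 mm, 22 thick towards -y. Work area: x < 0, y > 0. Fully home, the kicker's origin is at x = -12, y = 55 mm here, y axes parallel.
- cap: Loose green plastic pop bumper cap, a low dome 72 mm across and 26 mm high, standing beyond the outer side of the end stop. Leave alone. Origin: centre of the underside.
- bobbin: Loose white nylon coil bobbin standing on end behind the fence, 38 mm across the flanges, 45 mm high. Leave alone. Origin: centre of the underside.
- starpost: Loose translucent blue star post standing upright past the open end of the fence, 26 mm across, 34 mm high. Leave alone. Origin: centre of the underside.

How it is judged (in metres and radians):
At the end, for the whole second after the job is handed in: The kicker arm lies flat and still, hub end at the end stop: its centre within 3.5 mm of fully home off the fence and off the end stop, its long side within 0.045 rad (2.6 degrees) of the fence; cap, bobbin and star post within 12 mm of where they stood (x of kicker in the frame of stop between -0.0155 and -0.0095 m and y of kicker in the frame of stop between 0.052 and 0.0585 m and y of hub in the frame of stop below 0.02 m and angle between the y axis of kicker and the y axis of stop, either way round below 0.045 rad and angle between kicker's own z axis and vertical below 0.05 rad and height (world z) of kicker below 0.003 m and linear speed of kicker below 0.01 m/s and distance of each of cap, bobbin, starpost from where it was at the start of the episode below 0.012 m); the robot touches nothing.
It fails at once if the kicker arm is lifted off the zinc (over 8 mm) (height (world z) of kicker above 0.008 m).
It fails at once if the kicker arm is tipped up (over 0.2 rad) (angle between kicker's own z axis and vertical above 0.2 rad).
It fails at once if the fingers press on the kicker arm with more than 30 N, as in a pinch or a hard shove (contact force between the fingers and kicker above 30 N).
It fails at once if the bumper cap, the bobbin or the star post is moved more than 12 mm (distance of any of cap, bobbin, starpost from where it was at the start of the episode above 0.012 m).
It also fails if it takes over 54 s, if anything falls off the work surface, if the arm or the gripper's body presses on something with over 40 N, if the wrist force passes 120 N, or if a joint passes its speed limit or range.

## Robot

A 6-joint arm with a two-finger parallel gripper is mounted at the origin on the work surface. World frame = base frame: x ahead of the robot, y to its left, z up, the work surface at z = 0. Lengths are in mm, angles in rad, forces in N, time in s.
With the tool pointing down it reaches from about 400 to 925 mm from the base axis. Payload 12.5 kg.
Tool frame: the origin (TCP) lies at the very end of the fingers, on their centre line; the grasp point (between the pads) lies grip_depth behind it (grip_depth is the distance from the TCP to the grasp point, in mm); z points along the fingers, y is the line along which they close (so a half turn about z gives the same grasp; the last joint's range is limited). The gripper opens to 95 mm and grips with 3 to 60 N. Pads are 20 mm wide; open, the fingers measure 119 mm over their backs; the gripper's body (75 mm by 180 mm) begins 59 mm behind the grasp point.
Start: joints at [-1.294, 0.491, 1.559, -0, 1.092, -0.106], TCP at [233.473, -579.773, 214.661] pointing down, gripper open.
Joint ranges: [-3.1, 3.1], [-0.84, 2.19], [0.05, 2.79], [-1.13, 4.28], [0.06, 2.93], [-2.69, 2.69]. Speed limits (rad/s): [2.22, 2.22, 2.79, 3.14, 3.14, 3.14].

## Interface

Orientations are given as [roll, pitch, yaw] about the fixed x, y, z axes, in that order (R = Rz(yaw) Ry(pitch) Rx(roll)).
In Python, from cell import state, read_camera, job_done, grip_depth gives the robot as it stands.
- The arm moves only by the tool drive_tool, never from a script. Its argument "targets" is a list of rows, each an object with "jaw": the opening, from 0 (shut) to 1 (fully open); "travel": the shift along the tool's x, y, z in m, a list of three; "twist": the turn about the tool's z in rad. In form: [{"jaw": jaw, "travel": [tx, ty, tz], "twist": twist}, ...]. A call has 1 to 8 rows; each row is the pose to reach, as a shift and turn from the pose commanded when the call began, along the tool's axes at that moment; what a row does not reach only later rows make up. A row lasts 1/12 s, in which the tool goes at most 41.7 mm and 7.16 degrees, less where a joint would pass 70% of its speed; a pose out of reach is approached as far as the arm can. A call with a gripper value outside its range is refused whole. The fingers move at their own pace and stop on an object; the grip force is fixed at half the most. Time passes only in rows, so rows that repeat a pose let the fingers close. It gives the time, the measured TCP pose, the force, the opening and the grip force at its end, in the units of the state.
- state(): the state, without advancing time (a new reading comes with each control period).
- read_camera(name): name is "scene" or "top" or "wrist"; returns a dict with "frame" (420x560x3 uint8, red, green, blue), "fx", "fy", "cx", "cy" (pixels), "k1" (the pictures are not rectified: a ray, as slopes to the right and down, at radius r is drawn at 1 + k1 r^2 times it, then the intrinsics apply), "R" (3x3) and "t" (3): a world point X has camera coordinates R X + t. Camera axes: x right, y down, z forward; pixel columns grow to the right and rows downward; lengths in mm; the calibration is good to about 2 mm. A picture is of the moment at which its call begins. There is no depth.
- job_done(): hands the job in; it is judged then, once.
The state is a dict: "t": time; "joints": joint angles; "qvel": joint speeds; "tau": joint torques, N m; "eef_pos": TCP position; "tcp_rot": TCP orientation; "ft_force": force on the tool from outside, world axes, zero at the start; "moment": the same for the moment, N m; "opening": opening from 0.0 (shut) to 1.0 (fully open); "grip_force": force on a finger pad.
Only numpy, scipy, OpenCV 4.12 (cv2) and the standard library are available. Lean on these libraries where they do the work, as an engineer would, in place of code of your own. Each camera call takes 0.05 s, during which the arm holds its last target. There are 200 camera calls.

## Working session

There is one attempt and no reset: what is moved stays moved. The work goes in short steps, Python scripts to look and compute and a tool call to move; the robot and the scene stay as the last step left them, time stands still between calls to the robot, and variables do not carry over. Pictures are saved under pics/ and viewed, at most 10 in all, crops included, and the job is handed in when it is done.

Besides the shell and the picture viewer there is one more tool, called after "Call:" as name([rows], argument=value, ...), one row to a line, values as JSON. drive_tool: Moves the arm, as the interface text tells. Its arguments: {"type":"object","properties":{"targets":{"type":"array"}},"required":["targets"]}

```bash
mkdir -p pics; cat > h.py <<'E'
import numpy as np, cv2
from cell import state, read_camera, job_done, grip_depth
def snap(name,fn,crop=None,scale=1):
    c=read_camera(name); im=c['frame'][:,:,::-1]
    if crop: x0,y0,x1,y1=crop; im=im[y0:y1,x0:x1]
    if scale!=1: im=cv2.resize(im,None,fx=scale,fy=scale,interpolation=cv2.INTER_CUBIC)
    cv2.imwrite('pics/'+fn,im); return c
def K(c): return np.array([[c['fx'],0,c['cx']],[0,c['fy'],c['cy']],[0,0,1.]]),np.array([c['k1'],0,0,0,0.])
def toplane(c,px,z):
    k,d=K(c); n=cv2.undistortPoints(np.array([[px]],float),k,d)[0,0]
    R=np.array(c['R']);t=np.array(c['t']); o=-R.T@t; v=R.T@np.array([n[0],n[1],1]); return (o+v*(z-o[2])/v[2])[:2]
def topix(c,X):
    k,d=K(c); r,_=cv2.Rodrigues(np.array(c['R'],float)); return cv2.projectPoints(np.array(X,float).reshape(-1,1,3),r,np.array(c['t'],float),k,d)[0][:,0]
E
python3 - <<'E'
from h import *
c=snap('top','top1.png',None,1.4);snap('scene','scene1.png')
s=state();print(s['t'],s['eef_pos'],s['tcp_rot'],grip_depth,s['opening'],s['ft_force'])
E
```

```text
0.1 [ 233.41414813 -579.56749549  214.15153849] [-3.14068497e+00 -9.57195822e-05  3.82797250e-01] 18.8 0.9998452347764861 [ 0.92349318 -0.45375263  0.71964497]
```

View pics/top1.png

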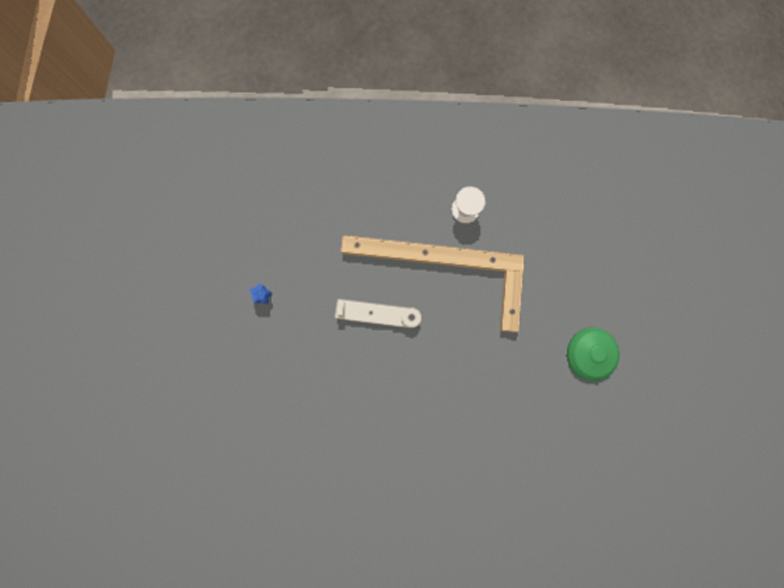

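View pics/scene1.png

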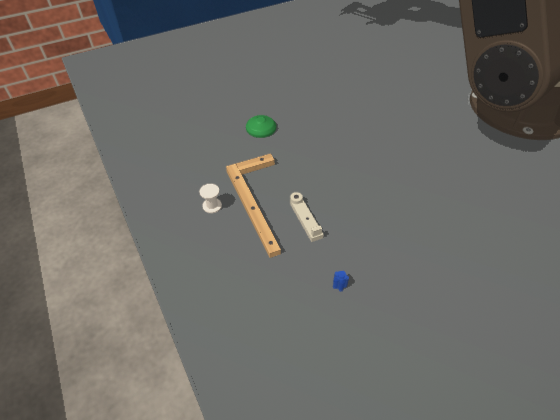

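The top view shows the fence running from (342,245) to (523,262), the end stop on the right, and the kicker from (337,310) to (420,318) with its hub to the right. I'll enlarge it to measure.

```bash
python3 - <<'E'
from h import *
c=snap('top','top2.png',(230,160,390,250),5)
print(c['R'],c['t'],c['fx'],c['cx'],c['cy'],c['k1'])
E
```

```text
[[ 0.01113051 -0.99944451  0.031413  ]
 [-0.99075951 -0.01526961 -0.13476808]
 [ 0.13517288 -0.02962269 -0.99037911]] [ 20.67125056 683.07692107 677.61445389] 412.76124028573025 282.04134715644443 203.27637700159545 -0.1221476718023934
```

View pics/top2.png

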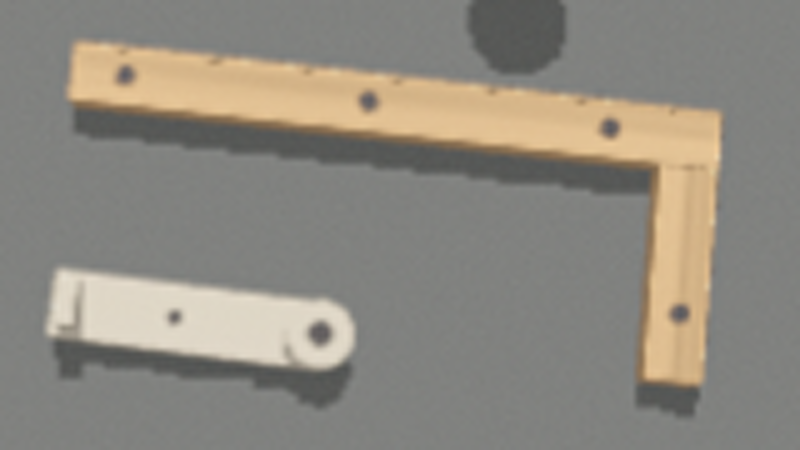

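In the crop, the inside corner is at about (655,163), the fence's inner edge starts at (68,100), the end stop's inner edge ends at (640,380), the hub hole is at (320,334), and the bar's square end has corners at (57,268) and (48,335).

```bash
python3 - <<'E'
from h import *
c=read_camera('top')
P=lambda x,y,z: toplane(c,(230+(x-2)/5,160+(y-2)/5),z)
pts={'fenceEnd':(68,100,16),'corner':(655,163,16),'stopEnd':(640,380,16),'fo1':(75,42,16),'fo2':(720,110,16),'hub':(320,334,20),'sq1':(57,268,12),'sq2':(48,335,12),'side':(290,296,12),'side2':(280,366,12),'tip':(355,335,20)}
Q={k:P(*v) for k,v in pts.items()}
for k in Q: print(k,Q[k].round(1))
d=Q['fenceEnd']-Q['corner'];print(np.linalg.norm(d),np.linalg.norm(Q['stopEnd']-Q['corner']),np.linalg.norm(Q['fo1']-Q['fo2']))
yh=d/np.linalg.norm(d);xh=np.array([yh[1],-yh[0]]);print('fence yaw',np.arctan2(-yh[0],yh[1]),'xh',xh,'yh',yh)
for k in Q: e=Q[k]-Q['corner'];print(k,'stop frame',(e@xh).round(1),(e@yh).round(1))
for p in [(430/1.4+0,0)]:pass
for n,p,z in [('cap',(598/1.4,353/1.4),26),('bob',(470/1.4,201/1.4),45),('star',(261/1.4,294/1.4),34)]: e=toplane(c,p,z);print(n,e,(e-Q['corner'])@xh,(e-Q['corner'])@yh)
s=state();print(s['eef_pos'],s['joints'])
E
```

```text
fenceEnd [729.6 100.7]
corner [ 709.8 -116.5]
stopEnd [ 629.4 -109.9]
fo1 [751.5  98.7]
fo2 [ 730.2 -141.5]
hub [644.5   7.6]
sq1 [667.9 103.5]
sq2 [643.4 106.2]
side [658.9  18.2]
side2 [633.3  21.6]
tip [644.3  -5.1]
218.1577133871392 80.66794034630297 241.13122246380533
fence yaw -0.09115022857785202 xh [ 0.99584869 -0.09102406] yh [0.09102406 0.99584869]
fenceEnd stop frame 0.0 218.2
corner stop frame 0.0 0.0
stopEnd stop frame -80.7 -0.7
fo1 stop frame 21.9 218.1
fo2 stop frame 22.7 -23.0
hub stop frame -76.3 117.7
sq1 stop frame -61.7 215.3
sq2 stop frame -86.4 215.7
side stop frame -62.9 129.6
side2 stop frame -88.8 130.6
tip stop frame -75.4 105.0
cap [ 599.57673286 -236.68937861] -98.80529881039888 -129.6999818465739
bob [793.21567143 -66.08984382] 78.50112237448383 57.81714485410853
star [669.69370762 199.2042884 ] -68.65621363009056 310.7664887871373
[ 233.43549813 -579.63890125  214.28561231] [-1.29361893e+00  4.91334600e-01  1.55920530e+00  5.04640066e-05
  1.09168520e+00 -1.05594053e-01]
```

Call:
drive_tool([
  {"jaw": 0.5, "travel": [0.25, -0.196, 0], "twist": 0.474},
  {"jaw": 0.5, "travel": [0.25, -0.196, 0], "twist": 0.474},
  {"jaw": 0.5, "travel": [0.25, -0.196, 0], "twist": 0.474},
  {"jaw": 0.5, "travel": [0.25, -0.196, 0], "twist": 0.474},
  {"jaw": 0.5, "travel": [0.25, -0.196, 0], "twist": 0.474},
  {"jaw": 0.5, "travel": [0.25, -0.196, 0], "twist": 0.474},
  {"jaw": 0.5, "travel": [0.25, -0.196, 0], "twist": 0.474},
  {"jaw": 0.5, "travel": [0.25, -0.196, 0], "twist": 0.474},
])

```text
t: 0.87
eef_pos: [393.1, -301.5, 214.7]
tcp_rot: [-3.141, -0.0, -0.09]
ft_force: [1.2, -0.7, -0.4]
opening: 0.523
grip_force: 0.0
```

Call:
drive_tool([
  {"jaw": 0.5, "travel": [0.14, -0.28, 0], "twist": 0},
  {"jaw": 0.5, "travel": [0.14, -0.28, 0], "twist": 0},
  {"jaw": 0.5, "travel": [0.14, -0.28, 0], "twist": 0},
  {"jaw": 0.5, "travel": [0.14, -0.28, 0], "twist": 0},
  {"jaw": 0.5, "travel": [0.14, -0.28, 0], "twist": 0},
  {"jaw": 0.5, "travel": [0.14, -0.28, 0], "twist": 0},
  {"jaw": 0.5, "travel": [0.14, -0.28, 0], "twist": 0},
  {"jaw": 0.5, "travel": [0.14, -0.28, 0], "twist": 0},
])

```text
t: 1.53
eef_pos: [558.6, -34.9, 214.5]
tcp_rot: [-3.141, -0.0, -0.089]
ft_force: [-0.1, -0.7, -0.1]
opening: 0.502
grip_force: 0.0
```

```bash
cat >> h.py <<'E'
C=np.array([709.8,-116.5]);xh=np.array([.99585,-.09102]);yh=np.array([.09102,.99585])
def tcp():
    s=state();p=np.array(s['eef_pos']);e=p[:2]-C
    print('t',round(s['t'],2),'tcp in stop',(e@xh).round(1),(e@yh).round(1),'z',p[2].round(1),'rot',np.round(s['tcp_rot'],3),'F',np.round(s['ft_force'],1))
E
python3 -c "
from h import *
tcp()"
```

```text
t 1.53 tcp in stop -158.0 67.5 z 214.5 rot [-3.141 -0.    -0.089] F [-0.1 -0.7 -0.1]
```

Call:
drive_tool([
  {"jaw": 0.5, "travel": [0.033, -0.092, 0], "twist": 0},
  {"jaw": 0.5, "travel": [0.033, -0.092, 0], "twist": 0},
  {"jaw": 0.5, "travel": [0.033, -0.092, 0.02], "twist": 0},
  {"jaw": 0.5, "travel": [0.033, -0.092, 0.06], "twist": 0},
  {"jaw": 0.5, "travel": [0.033, -0.092, 0.1], "twist": 0},
  {"jaw": 0.5, "travel": [0.033, -0.092, 0.14], "twist": 0},
  {"jaw": 0.5, "travel": [0.033, -0.092, 0.16], "twist": 0},
  {"jaw": 0.5, "travel": [0.033, -0.092, 0.16], "twist": 0},
])

```text
t: 2.2
eef_pos: [596.0, 50.2, 50.1]
tcp_rot: [3.141, 0.008, -0.091]
ft_force: [0.3, 0.2, -0.3]
opening: 0.502
grip_force: 0.0
```

```bash
python3 -c "
from h import *
tcp();snap('wrist','w1.png')"
```

```text
t 2.2 tcp in stop -128.5 155.7 z 50.1 rot [ 3.141  0.008 -0.091] F [ 0.3  0.2 -0.3]
```

View pics/w1.png

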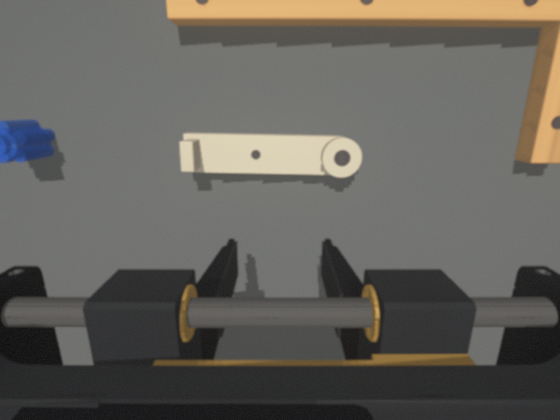

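The wrist view shows the fingers at (232,245) and (328,245), behind the bar, which spans (180–362, 155), so they are well centred on it. I'll lower them and start pushing.

Call:
drive_tool([
  {"jaw": 0.5, "travel": [0, -0.003, 0.02], "twist": 0},
  {"jaw": 0.5, "travel": [0, -0.003, 0.035], "twist": 0},
  {"jaw": 0.5, "travel": [0, -0.003, 0.044], "twist": 0},
  {"jaw": 0.5, "travel": [0.005, -0.003, 0.044], "twist": 0},
  {"jaw": 0.5, "travel": [0.01, -0.003, 0.044], "twist": 0},
  {"jaw": 0.5, "travel": [0.015, -0.003, 0.044], "twist": 0},
  {"jaw": 0.5, "travel": [0.018, -0.003, 0.044], "twist": 0},
  {"jaw": 0.5, "travel": [0.02, -0.003, 0.044], "twist": 0},
])

```text
t: 2.92
eef_pos: [619.6, 51.1, 11.6]
tcp_rot: [-3.142, -0.002, -0.091]
ft_force: [-0.4, -0.3, 0.2]
opening: 0.5
grip_force: 0.0
```

```bash
python3 -c "
from h import *
tcp()"
```

```text
t 2.92 tcp in stop -105.1 158.7 z 11.6 rot [-3.142e+00 -2.000e-03 -9.100e-02] F [-0.4 -0.3  0.2]
```

Call:
drive_tool([
  {"jaw": 0.5, "travel": [0, 0, 0.006], "twist": 0},
  {"jaw": 0.5, "travel": [0.003, 0, 0.006], "twist": 0},
  {"jaw": 0.5, "travel": [0.006, 0, 0.006], "twist": 0},
  {"jaw": 0.5, "travel": [0.009, 0, 0.006], "twist": 0},
  {"jaw": 0.5, "travel": [0.012, 0, 0.006], "twist": 0},
  {"jaw": 0.5, "travel": [0.015, 0, 0.006], "twist": 0},
  {"jaw": 0.5, "travel": [0.018, 0, 0.006], "twist": 0},
  {"jaw": 0.5, "travel": [0.021, 0, 0.006], "twist": 0},
])

```text
t: 3.58
eef_pos: [639.7, 49.3, 4.6]
tcp_rot: [3.142, 0.0, -0.091]
ft_force: [-1.2, 0.6, -0.3]
opening: 0.501
grip_force: 0.5
```

Call:
drive_tool([
  {"jaw": 0.5, "travel": [0.003, 0, 0], "twist": 0},
  {"jaw": 0.5, "travel": [0.006, 0, 0], "twist": 0},
  {"jaw": 0.5, "travel": [0.009, 0, 0], "twist": 0},
  {"jaw": 0.5, "travel": [0.012, 0, 0], "twist": 0},
  {"jaw": 0.5, "travel": [0.015, 0, 0], "twist": 0},
  {"jaw": 0.5, "travel": [0.018, 0, 0], "twist": 0},
  {"jaw": 0.5, "travel": [0.021, 0, 0], "twist": 0},
  {"jaw": 0.5, "travel": [0.024, 0, 0], "twist": 0},
])

```text
t: 4.25
eef_pos: [663.6, 47.1, 4.6]
tcp_rot: [3.141, 0.0, -0.091]
ft_force: [-1.2, 0.4, -0.4]
opening: 0.501
grip_force: 0.5
```

```bash
python3 -c "
from h import *
tcp();snap('wrist','w2.png')"
```

```text
t 4.25 tcp in stop -60.9 158.7 z 4.6 rot [ 3.141  0.    -0.091] F [-1.2  0.4 -0.4]
```

View pics/w2.png

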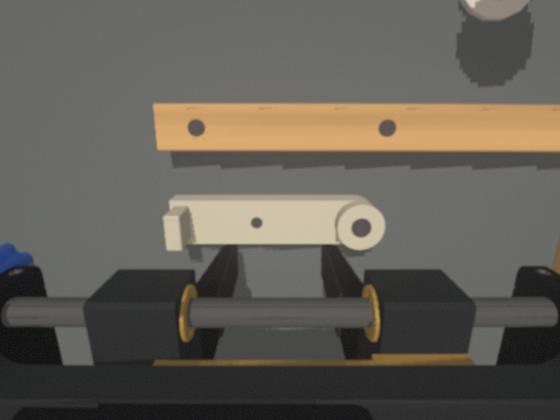

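The bar is square to the fence with both fingertips on it, and pushing takes about 1.2 N. There are roughly 27 mm left to the fence.

Call:
drive_tool([
  {"jaw": 0.5, "travel": [0.003, 0, 0], "twist": 0},
  {"jaw": 0.5, "travel": [0.006, 0, 0], "twist": 0},
  {"jaw": 0.5, "travel": [0.009, 0, 0], "twist": 0},
  {"jaw": 0.5, "travel": [0.012, 0, 0], "twist": 0},
  {"jaw": 0.5, "travel": [0.015, 0, 0], "twist": 0},
  {"jaw": 0.5, "travel": [0.018, 0, 0], "twist": 0},
  {"jaw": 0.5, "travel": [0.02, 0, 0], "twist": 0},
  {"jaw": 0.5, "travel": [0.021, 0, 0], "twist": 0},
])

```text
t: 4.97
eef_pos: [684.5, 45.2, 4.6]
tcp_rot: [3.142, -0.0, -0.091]
ft_force: [-2.7, 0.5, 1.8]
opening: 0.5
grip_force: 1.3
```

Call:
drive_tool([
  {"jaw": 0.5, "travel": [0.001, 0, 0], "twist": 0},
  {"jaw": 0.5, "travel": [0.002, 0, 0], "twist": 0},
  {"jaw": 0.5, "travel": [0.003, 0, 0], "twist": 0},
])

```text
t: 5.22
eef_pos: [687.3, 45.0, 4.6]
tcp_rot: [3.142, 0.0, -0.091]
ft_force: [-2.4, 0.3, 0.9]
opening: 0.497
grip_force: 1.2
```

Call:
drive_tool([
  {"jaw": 0.5, "travel": [0.001, 0, 0], "twist": 0},
])

```text
t: 5.3
eef_pos: [688.3, 44.9, 4.7]
tcp_rot: [3.142, -0.0, -0.091]
ft_force: [-2.2, 0.2, 1.6]
opening: 0.503
grip_force: 1.2
```

Call:
drive_tool([
  {"jaw": 0.5, "travel": [0.001, 0, 0], "twist": 0},
])

```text
t: 5.38
eef_pos: [688.9, 44.9, 4.6]
tcp_rot: [3.142, 0.001, -0.091]
ft_force: [-7.7, 1.4, 6.7]
opening: 0.498
grip_force: 4.0
```

```bash
python3 -c "
from h import *
tcp();snap('wrist','w3.png',(130,100,530,330),2)"
```

```text
t 5.38 tcp in stop -35.5 158.8 z 4.6 rot [ 3.142e+00  1.000e-03 -9.100e-02] F [-7.7  1.4  6.7]
```

View pics/w3.png

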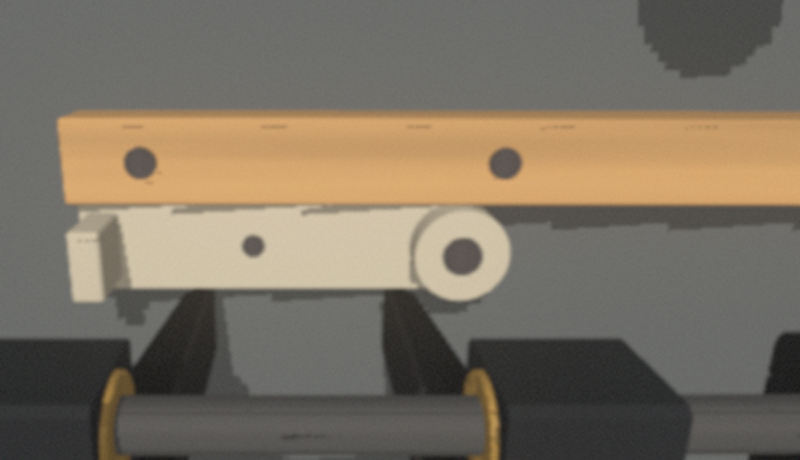

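It is flush along the fence at a light 8 N. Next I'll back off, lift, close the fingers, and go round to the square end.

Call:
drive_tool([
  {"jaw": 0.5, "travel": [-0.012, 0, 0], "twist": 0},
  {"jaw": 0.5, "travel": [-0.025, 0, 0], "twist": 0},
  {"jaw": 0.5, "travel": [-0.025, 0, -0.03], "twist": 0},
  {"jaw": 0.0, "travel": [-0.025, 0, -0.06], "twist": 0},
  {"jaw": 0.0, "travel": [-0.02, -0.035, -0.06], "twist": 0},
  {"jaw": 0.0, "travel": [-0.01, -0.07, -0.06], "twist": 0},
  {"jaw": 0.0, "travel": [0.02, -0.09, -0.06], "twist": 0},
  {"jaw": 0.0, "travel": [0.02, -0.09, -0.06], "twist": 0},
])

```text
t: 6.1
eef_pos: [721.4, 136.3, 65.3]
tcp_rot: [-3.14, -0.005, -0.088]
ft_force: [1.4, 0.2, 1.4]
opening: 0.208
grip_force: 0.0
```

Call:
drive_tool([
  {"jaw": 0, "travel": [0, 0, 0], "twist": 0},
  {"jaw": 0, "travel": [0, 0, 0], "twist": 0},
  {"jaw": 0, "travel": [0, 0, 0], "twist": 0},
])

```text
t: 6.35
eef_pos: [716.8, 131.9, 64.4]
tcp_rot: [3.141, 0.001, -0.092]
ft_force: [-0.3, 0.2, -0.2]
opening: 0.023
grip_force: 0.0
```

```bash
python3 -c "
from h import *
tcp();print(state()['opening']);snap('wrist','w4.png')"
```

```text
t 6.35 tcp in stop -15.6 248.0 z 64.4 rot [ 3.141e+00  1.000e-03 -9.200e-02] F [-0.3  0.2 -0.2]
0.02297553326796647
```

View pics/w4.png

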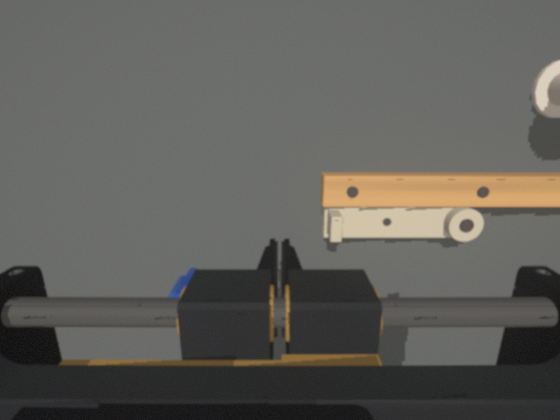

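The shut fingertips at (280,245) stand clear of the bar's square end at (325,225), and the bar is still flush. I'll lower and approach.

Call:
drive_tool([
  {"jaw": 0, "travel": [0, 0, 0.025], "twist": 0},
  {"jaw": 0, "travel": [0, 0, 0.045], "twist": 0},
  {"jaw": 0, "travel": [0, 0, 0.06], "twist": 0},
  {"jaw": 0, "travel": [0, 0.004, 0.06], "twist": 0},
  {"jaw": 0, "travel": [0, 0.008, 0.06], "twist": 0},
  {"jaw": 0, "travel": [0, 0.012, 0.06], "twist": 0},
  {"jaw": 0, "travel": [0, 0.015, 0.06], "twist": 0},
  {"jaw": 0, "travel": [0, 0.018, 0.06], "twist": 0},
])

```text
t: 7.07
eef_pos: [716.2, 114.1, 5.8]
tcp_rot: [-3.141, -0.002, -0.092]
ft_force: [0.6, -0.2, -0.4]
opening: 0.005
grip_force: 0.0
```

Call:
drive_tool([
  {"jaw": 0, "travel": [0, 0.003, 0], "twist": 0},
  {"jaw": 0, "travel": [0, 0.006, 0], "twist": 0},
  {"jaw": 0, "travel": [0, 0.009, 0], "twist": 0},
  {"jaw": 0, "travel": [0, 0.012, 0], "twist": 0},
  {"jaw": 0, "travel": [0, 0.015, 0], "twist": 0},
  {"jaw": 0, "travel": [0, 0.018, 0], "twist": 0},
  {"jaw": 0, "travel": [0, 0.021, 0], "twist": 0},
  {"jaw": 0, "travel": [0, 0.024, 0], "twist": 0},
])

```text
t: 7.73
eef_pos: [713.6, 90.8, 4.9]
tcp_rot: [-3.141, -0.001, -0.091]
ft_force: [-0.2, 4.2, 4.5]
opening: 0.007
grip_force: 2.2
```

```bash
python3 -c "
from h import *
tcp();snap('wrist','w5.png')"
```

```text
t 7.73 tcp in stop -15.0 206.7 z 4.9 rot [-3.141e+00 -1.000e-03 -9.100e-02] F [-0.2  4.2  4.5]
```

View pics/w5.png

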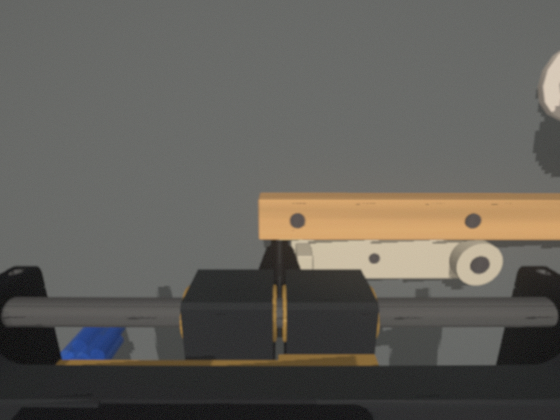

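It slides along the fence at about 4 N and stays flush; the end stop is about 85 mm further on.

Call:
drive_tool([
  {"jaw": 0, "travel": [0, 0.003, 0], "twist": 0},
  {"jaw": 0, "travel": [0, 0.006, 0], "twist": 0},
  {"jaw": 0, "travel": [0, 0.009, 0], "twist": 0},
  {"jaw": 0, "travel": [0, 0.012, 0], "twist": 0},
  {"jaw": 0, "travel": [0, 0.015, 0], "twist": 0},
  {"jaw": 0, "travel": [0, 0.018, 0], "twist": 0},
  {"jaw": 0, "travel": [0, 0.021, 0], "twist": 0},
  {"jaw": 0, "travel": [0, 0.024, 0], "twist": 0},
])

```text
t: 8.45
eef_pos: [711.3, 66.5, 4.6]
tcp_rot: [3.141, -0.0, -0.091]
ft_force: [0.7, 2.8, 2.9]
opening: 0.005
grip_force: 1.8
```

Call:
drive_tool([
  {"jaw": 0, "travel": [0, 0.003, 0], "twist": 0},
  {"jaw": 0, "travel": [0, 0.006, 0], "twist": 0},
  {"jaw": 0, "travel": [0, 0.009, 0], "twist": 0},
  {"jaw": 0, "travel": [0, 0.012, 0], "twist": 0},
  {"jaw": 0, "travel": [0, 0.015, 0], "twist": 0},
  {"jaw": 0, "travel": [0, 0.018, 0], "twist": 0},
  {"jaw": 0, "travel": [0, 0.021, 0], "twist": 0},
  {"jaw": 0, "travel": [0, 0.024, 0], "twist": 0},
])

```text
t: 9.12
eef_pos: [709.1, 42.7, 4.6]
tcp_rot: [3.141, 0.0, -0.091]
ft_force: [-0.7, 3.5, 3.6]
opening: 0.004
grip_force: 1.9
```

Call:
drive_tool([
  {"jaw": 0, "travel": [0, 0.003, 0], "twist": 0},
  {"jaw": 0, "travel": [0, 0.006, 0], "twist": 0},
  {"jaw": 0, "travel": [0, 0.009, 0], "twist": 0},
  {"jaw": 0, "travel": [0, 0.012, 0], "twist": 0},
  {"jaw": 0, "travel": [0, 0.015, 0], "twist": 0},
  {"jaw": 0, "travel": [0, 0.018, 0], "twist": 0},
  {"jaw": 0, "travel": [0, 0.021, 0], "twist": 0},
  {"jaw": 0, "travel": [0, 0.024, 0], "twist": 0},
])

```text
t: 9.78
eef_pos: [707.0, 18.8, 4.6]
tcp_rot: [3.141, -0.0, -0.091]
ft_force: [0.8, 2.9, 3.5]
opening: 0.005
grip_force: 1.8
```

```bash
python3 -c "
from h import *
tcp()"
```

```text
t 9.78 tcp in stop -15.1 134.4 z 4.6 rot [ 3.141 -0.    -0.091] F [0.8 2.9 3.5]
```

Call:
drive_tool([
  {"jaw": 0, "travel": [0, 0.002, 0], "twist": 0},
  {"jaw": 0, "travel": [0, 0.004, 0], "twist": 0},
  {"jaw": 0, "travel": [0, 0.006, 0], "twist": 0},
  {"jaw": 0, "travel": [0, 0.007, 0], "twist": 0},
  {"jaw": 0, "travel": [0, 0.008, 0], "twist": 0},
])

```text
t: 10.2
eef_pos: [706.2, 11.0, 4.6]
tcp_rot: [3.142, 0.0, -0.091]
ft_force: [0.4, 3.9, 3.6]
opening: 0.004
grip_force: 1.7
```

Call:
drive_tool([
  {"jaw": 0, "travel": [0, 0.001, 0], "twist": 0},
  {"jaw": 0, "travel": [0, 0.002, 0], "twist": 0},
])

```text
t: 10.37
eef_pos: [706.0, 9.1, 4.6]
tcp_rot: [3.142, 0.0, -0.091]
ft_force: [0.9, 3.5, 3.5]
opening: 0.007
grip_force: 1.7
```

Call:
drive_tool([
  {"jaw": 0, "travel": [0, 0.001, 0], "twist": 0},
])

```text
t: 10.45
eef_pos: [705.9, 8.1, 4.6]
tcp_rot: [3.142, 0.0, -0.091]
ft_force: [-0.2, 2.8, 2.3]
opening: 0.0
grip_force: 1.7
```

Call:
drive_tool([
  {"jaw": 0, "travel": [0, 0.001, 0], "twist": 0},
])

```text
t: 10.53
eef_pos: [705.8, 7.1, 4.6]
tcp_rot: [3.141, 0.0, -0.091]
ft_force: [-0.7, 2.1, 2.9]
opening: 0.005
grip_force: 1.7
```

Call:
drive_tool([
  {"jaw": 0, "travel": [0, 0.0007, 0], "twist": 0},
])

```text
t: 10.62
eef_pos: [705.8, 6.3, 4.6]
tcp_rot: [3.141, 0.0, -0.091]
ft_force: [0.4, 3.4, 3.7]
opening: 0.004
grip_force: 1.7
```

Call:
drive_tool([
  {"jaw": 0, "travel": [0, 0.0008, 0], "twist": 0},
])

```text
t: 10.7
eef_pos: [705.7, 5.6, 4.6]
tcp_rot: [3.142, 0.0, -0.091]
ft_force: [0.1, 3.1, 2.3]
opening: 0.006
grip_force: 1.7
```

Call:
drive_tool([
  {"jaw": 0, "travel": [0, 0.0008, 0], "twist": 0},
])

```text
t: 10.78
eef_pos: [705.6, 4.8, 4.6]
tcp_rot: [3.142, -0.0, -0.091]
ft_force: [0.0, 3.6, 3.3]
opening: 0.007
grip_force: 1.7
```

```bash
python3 -c "
from h import *
tcp();snap('wrist','w6.png',(200,150,560,330),2.2)"
```

```text
t 10.78 tcp in stop -15.2 120.4 z 4.6 rot [ 3.142 -0.    -0.091] F [0.  3.6 3.3]
```

View pics/w6.png

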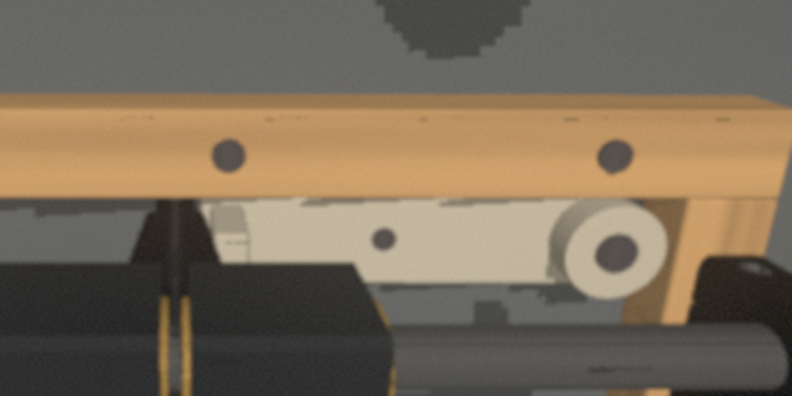

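The bar is flush, but a small gap remains between the hub's edge at (665,250) and the end stop at about (690,250). I'll keep going in small steps until the force rises.

Call:
drive_tool([
  {"jaw": 0, "travel": [0, 0.001, 0], "twist": 0},
])

```text
t: 10.92
eef_pos: [705.6, 3.8, 4.6]
tcp_rot: [3.142, -0.0, -0.091]
ft_force: [-0.0, 3.6, 3.2]
opening: 0.007
grip_force: 1.6
```

Call:
drive_tool([
  {"jaw": 0, "travel": [0, 0.0008, 0], "twist": 0},
])

```text
t: 11.0
eef_pos: [705.5, 3.0, 4.6]
tcp_rot: [3.141, -0.0, -0.091]
ft_force: [0.0, 2.5, 2.3]
opening: 0.004
grip_force: 1.6
```

Call:
drive_tool([
  {"jaw": 0, "travel": [0, 0.0008, 0], "twist": 0},
])

```text
t: 11.08
eef_pos: [705.4, 2.1, 4.6]
tcp_rot: [3.142, 0.0, -0.091]
ft_force: [-0.2, 3.2, 2.0]
opening: 0.005
grip_force: 1.6
```

Call:
drive_tool([
  {"jaw": 0, "travel": [0, 0.0008, 0], "twist": 0},
])

```text
t: 11.17
eef_pos: [705.3, 1.3, 4.6]
tcp_rot: [3.142, -0.0, -0.091]
ft_force: [0.2, 3.3, 2.9]
opening: 0.007
grip_force: 1.6
```

Call:
drive_tool([
  {"jaw": 0, "travel": [0, 0.0008, 0], "twist": 0},
])

```text
t: 11.25
eef_pos: [705.3, 0.6, 4.6]
tcp_rot: [3.141, -0.0, -0.091]
ft_force: [0.2, 3.1, 2.6]
opening: 0.006
grip_force: 1.6
```

Call:
drive_tool([
  {"jaw": 0, "travel": [0, 0.0005, 0], "twist": 0},
])

```text
t: 11.33
eef_pos: [705.2, 0.0, 4.6]
tcp_rot: [3.141, -0.0, -0.091]
ft_force: [-0.5, 3.1, 2.3]
opening: 0.007
grip_force: 1.6
```

Call:
drive_tool([
  {"jaw": 0, "travel": [0, 0.0008, 0], "twist": 0},
])

```text
t: 11.42
eef_pos: [705.1, -0.7, 4.6]
tcp_rot: [3.141, 0.0, -0.091]
ft_force: [0.1, 3.6, 2.0]
opening: 0.005
grip_force: 1.6
```

Call:
drive_tool([
  {"jaw": 0, "travel": [0, 0.0008, 0], "twist": 0},
])

```text
t: 11.5
eef_pos: [705.1, -1.3, 4.6]
tcp_rot: [-3.141, -0.0, -0.091]
ft_force: [0.8, 9.0, 3.0]
opening: 0.005
grip_force: 4.6
```

Call:
drive_tool([
  {"jaw": 0, "travel": [0, 0.0008, 0], "twist": 0},
])

```text
t: 11.58
eef_pos: [705.1, -1.4, 4.6]
tcp_rot: [-3.141, -0.0, -0.091]
ft_force: [1.1, 11.6, 3.0]
opening: 0.007
grip_force: 6.4
```

The force jumped to 11.6 N, so the hub is against the end stop. I'll withdraw straight back, lift, and move aside to look.

Call:
drive_tool([
  {"jaw": 0, "travel": [0, -0.005, 0], "twist": 0},
  {"jaw": 0, "travel": [0, -0.02, 0], "twist": 0},
  {"jaw": 0, "travel": [0, -0.02, -0.03], "twist": 0},
  {"jaw": 0, "travel": [0, -0.02, -0.07], "twist": 0},
  {"jaw": 0, "travel": [-0.04, -0.02, -0.1], "twist": 0},
  {"jaw": 0, "travel": [-0.08, -0.02, -0.12], "twist": 0},
  {"jaw": 0, "travel": [-0.12, -0.02, -0.14], "twist": 0},
  {"jaw": 0, "travel": [-0.16, -0.02, -0.14], "twist": 0},
])

```text
t: 12.25
eef_pos: [558.4, 31.8, 145.5]
tcp_rot: [3.141, -0.004, -0.091]
ft_force: [-0.4, -0.0, 0.2]
opening: -0.0
grip_force: 0.0
```

Call:
drive_tool([
  {"jaw": 0, "travel": [-0.03, -0.04, 0], "twist": 0},
  {"jaw": 0, "travel": [-0.06, -0.08, 0], "twist": 0},
  {"jaw": 0, "travel": [-0.06, -0.12, 0], "twist": 0},
  {"jaw": 0, "travel": [-0.06, -0.16, 0], "twist": 0},
  {"jaw": 0, "travel": [-0.06, -0.16, 0], "twist": 0},
])

```text
t: 12.67
eef_pos: [513.0, 200.9, 143.6]
tcp_rot: [-3.141, -0.001, -0.088]
ft_force: [0.5, -0.1, -1.2]
opening: 0.004
grip_force: 0.0
```

```bash
python3 -c "
from h import *
tcp();c=snap('top','top3.png',(230,160,390,250),5)
def L(x,y): 
    w=C+x*xh+y*yh; return w
for n,x,y,z in [('hub',-12,12,20),('sq1',0,110,12),('sq2',-24,110,12),('tip',-12,0,20)]:
    p=topix(c,[*L(x,y),z])[0]; print(n,((p-[230,160])*5+2).round())"
```

```text
t 12.67 tcp in stop -224.8 298.1 z 143.6 rot [-3.141e+00 -1.000e-03 -8.800e-02] F [ 0.5 -0.1 -1.2]
hub [623. 190.]
sq1 [360. 133.]
sq2 [353. 197.]
tip [655. 193.]
```

View pics/top3.png

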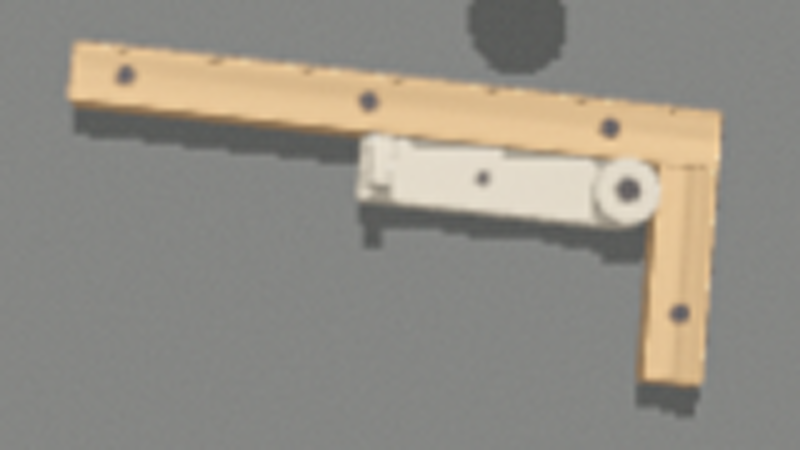

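The hub hole is at (627,190), within about 1.4 mm of the predicted home position. The bar is flush along the fence, touching the end stop, and the hand is clear.

```bash
python3 -c "
from h import *
print(job_done())"
```

```text
the job is handed in; nothing more can be done
None
```

The kicker arm lies flush along the long fence with its hub against the end stop and the hand clear. I handed the job in at about 12.7 s, with wrist force readings no higher than about 12 N; the cap, bobbin and star post were not touched, and no verdict came back.

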